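# Push the solvent tin through the waste box flap

### The arm

A 7-joint arm with a two-finger parallel gripper is mounted at the origin on the work surface. World frame = base frame: x ahead of the robot, y to its left, z up, the work surface at z = 0. Lengths are in m, angles in degrees, forces in N, time in s.
With the tool pointing down it reaches from about 0.4 to 0.85 m from the base axis. Payload 4.4 kg.
Tool frame: the origin (TCP) lies midway between the tips of the shut fingers; the grasp point (between the pads) lies 19 mm behind it (grasp_offset is the distance from the TCP to the grasp point, in m); z points along the fingers, y is the line along which they close (so a half turn about z gives the same grasp; the last joint's range is limited). The gripper opens to 94 mm and grips with 3 to 60 N. Pads are 16 mm wide; open, the fingers measure 119 mm over their backs; the gripper's body (75 mm by 177 mm) begins 78 mm behind the grasp point.
Start: joints at [-72.353, 36.005, 2.206, 86.941, -1.547, 57.084, -1.146], TCP at [0.237, 0.605, 0.205] pointing down, gripper open.
Joint ranges: [-175.42, 175.42], [-21.48, 121.26], [-71.46, 75.88], [10.55, 141.38], [-63.04, 243.04], [13.31, 113.54], [-168.57, 168.57]. Speed limits (degrees/s): [147.25, 147.25, 180, 180, 180, 180, 180].

### API

Orientations are given as a 3x3 rotation matrix whose columns are the frame's x, y, z axes.
In Python, from rig import * gives the robot as it stands.
- The arm moves only by the tool send_rows, never from a script. Its argument "deltas" is text: rows parted by semicolons, each of 7 numbers parted by spaces: the shift along the tool's x, y, z in units of 25 mm (1.0 is 25 mm), then the turn, a rotation vector about the tool's x, y, z in units of 6 degrees (1.0 is 6 degrees), then the gripper command: -1 is fully open, 1 is shut, values between are in proportion. A call has 1 to 12 rows; each row is the pose to reach, as a shift and turn from the pose commanded when the call began, along the tool's axes at that moment; what a row does not reach only later rows make up. A row lasts 1/12 s, in which the tool goes at most 41.7 mm and 7.16 degrees, less where a joint would pass 70% of its speed; a pose out of reach is approached as far as the arm can. A call with a gripper value outside its range is refused whole. The fingers move at their own pace and stop on an object; "squeeze" is the grip in N (left out, the last holds). Time passes only in rows, so rows that repeat a pose let the fingers close. It gives the time, the measured TCP pose, the force, the opening and the grip force at its end, in the units of the state.
- observe(): the state, without advancing time (a new reading comes with each control period).
- get_image(name): name is "side" or "top"; returns the picture (480x640x3 uint8, blue, green, red); there is no depth.
- get_calibration(name): a dict with "fov_y" (degrees; the focal length in pixels is half the picture's height over the tangent of half this angle, whatever the lens; pixels are square), "cx", "cy" (the principal point, pixels), "rvec" (rotation vector, rad) and "tvec" (3), from world to camera coordinates, as OpenCV has them. Camera axes: x right, y down, z forward; pixel columns grow to the right and rows downward; lengths in m; the calibration is good to about 2 mm. A picture is of the moment at which its call begins. get_calibration takes no time and is no camera call.
- sign_off(): hands the job in; it is judged then, once.
The state is a dict: "t": time; "joint_positions": joint angles; "dq": joint speeds; "joint_torque": joint torques, N m; "tool_pos": TCP position; "eef_rot": TCP orientation; "wrist_force": force on the tool from outside, world axes, zero at the start; "torque": the same for the moment, N m; "gripper_width": finger opening in m; "finger_force": force on a finger pad.
Only numpy, scipy, OpenCV 4.12 (cv2) and the standard library are available. Lean on these libraries where they do the work, as an engineer would, in place of code of your own. Each camera call takes 0.05 s, during which the arm holds its last target. There are 200 camera calls.

### The job

The flat round tin on the shelf of the grey waste box is smeared with solvent, so do not pick it up: push it with your fingertips along the shelf, in through the hanging flap, until it drops down the chute inside the box. Then take your fingers back out so that the flap swings fully shut behind it, and leave the bottle, the jar and the tape roll where they stand.

Things in the scene. Friction and masses are not known exactly. Their poses are not given: they have to be found in the camera images.
- tin_center (a point): Centre (half-way up) of the loose flat round tin, bare metal, closed, 76 mm across and 22 mm high, about 0.12 kg. It lies flat on the shelf of the waste box, its underside 70 mm above the table. It is to be pushed, never lifted.
- wastebox: Fixed grey steel box, 230 mm wide, 142 mm high. Origin on the table under the middle of the doorway; x points straight into the box, y left, z up. In front a level shelf, top 70 mm above the table, runs from x = -160 mm to the doorway at x = 0, with side lips 10 mm high, 6 mm thick at y = +-112 mm and no lip at the robot's end. Behind x = 0: walls to x = 210 mm and a flat clear roof, top at 142 mm.
- doorway (a point): Middle of the doorway's sill, level with the shelf, 70 mm above the table. The doorway is 134 mm wide (+-67 mm in the box's y) and 62 mm high, in a front wall 8 mm thick; the flap hangs in it.
- chute_edge (a point): Middle of the edge, 15 mm inside the doorway, where the level floor (70 mm high) breaks off into a chute dropping at 55 degrees to the floor of the box, 5 mm above the table. A tin whose centre is pushed 10 to 20 mm past this edge tips and slides down by itself; it comes to rest on the floor, often leaning on the chute with its centre about 42 mm high.
- flap (a joint): Angle (rad) of the steel flap hanging in the doorway: 0 = straight down, shut; grows to 1.5 as its lower edge swings into the box. 124 mm wide, 56 mm long, 4 mm thick, 80 g, hinged along its top edge 130 mm above the table; no latch or spring, opens inwards only; the tin or fingers push it open with under 2 N and it falls shut in about half a second.
- paint_bottle: Loose bystander: white plastic bottle with a black cap, 48 mm across, 130 mm high, standing on the table beside the box. Origin at the centre of its underside. To be left alone.
- paint_jar: Loose bystander: glass jar with a black cap, 60 mm across, 80 mm high, standing on the table beside the box. Origin at the centre of its underside. To be left alone.
- tape_roll: Loose bystander: roll of brown tape, 90 mm across, 24 mm high, lying flat on the table beside the box. Origin at the centre of its underside. To be left alone.

How it is judged:
By the outcome, as a careful person would: the job done as asked, in the order asked, and still so for the second after the job is handed in, with the robot touching nothing.
It also fails if it takes over 40 s, if anything falls off the work surface, if the arm or the gripper's body presses on something with over 40 N, if the wrist force passes 120 N, or if a joint passes its speed limit or range.

## Working session

There is one attempt and no reset: what is moved stays moved. The work goes in short steps, Python scripts to look and compute and a tool call to move; the robot and the scene stay as the last step left them, time stands still between calls to the robot, and variables do not carry over. Pictures are saved under pics/ and viewed, at most 10 in all, crops included, and the job is handed in when it is done.

Besides the shell and the picture viewer there is one more tool, called after "Emit:" as name(argument=value, ...), one argument or row to a line, values as JSON. send_rows: Moves the arm, as the interface text tells. Its arguments: {"type":"object","properties":{"deltas":{"type":"string"},"squeeze":{"type":"number"}},"required":["deltas"]}

```bash
mkdir -p pics
python3 - <<'E'
from rig import *
import cv2,numpy as np
for n in("top","side"):
    cv2.imwrite(f"pics/{n}0.png",get_image(n)); c=get_calibration(n); print(n,c)
s=observe();print(s["t"],s["tool_pos"],s["eef_rot"],s["gripper_width"])
E
```

```text
top {'fov_y': 57.50292353141018, 'cx': 326.32319244965635, 'cy': 241.43969991262242, 'rvec': array([ 2.08807828, -2.14537527,  0.19181345]), 'tvec': array([0.06331425, 0.66031891, 0.70121373])}
side {'fov_y': 52.972952056028554, 'cx': 320.1864052484861, 'cy': 247.5777556308963, 'rvec': array([ 0.20962592, -2.71627584,  1.45832014]), 'tvec': array([0.62284419, 0.13006995, 0.93823172])}
0.1 [0.23710521 0.60459444 0.20467313] [[-9.30956398e-01  3.65129880e-01 -5.96734850e-04]
 [ 3.65130367e-01  9.30955140e-01 -1.53050914e-03]
 [-3.30124147e-06 -1.64272329e-03 -9.99998651e-01]] 0.09429206581612253
```

View pics/top0.png

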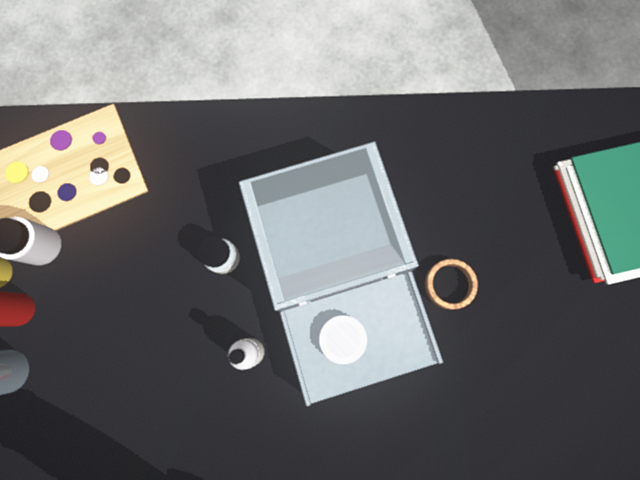

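View pics/side0.png

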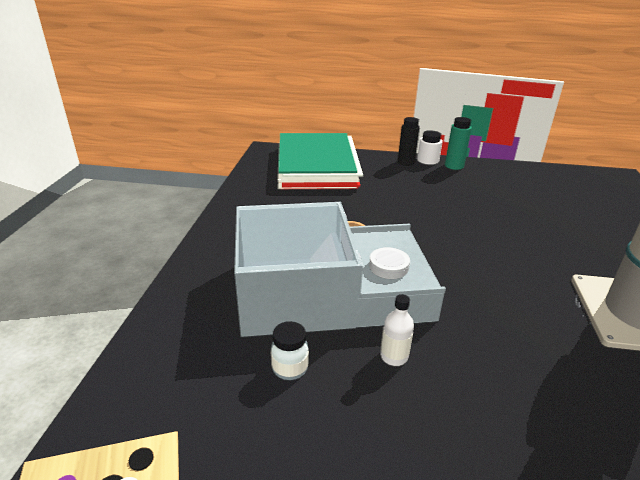

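The top view shows the box with its doorway near (347,287), the tin near (343,340) and the tape at (452,284). The bottle is at (245,354) and the jar at (221,256). I'll enlarge that area.

```bash
python3 - <<'E'
import cv2
a=cv2.imread("pics/top0.png")[250:420,240:470]
cv2.imwrite("pics/c1.png",cv2.resize(a,None,fx=3.4,fy=3.4,interpolation=cv2.INTER_CUBIC))
E
cat > h.py <<'E'
from rig import *
import numpy as np,cv2
def cam(n):
    c=get_calibration(n);f=240/np.tan(np.radians(c["fov_y"]/2))
    return np.array([[f,0,c["cx"]],[0,f,c["cy"]],[0,0,1]]),cv2.Rodrigues(c["rvec"])[0],c["tvec"],c["rvec"]
def back(n,px,z):
    K,R,t,_=cam(n);o=-R.T@t;d=R.T@np.linalg.inv(K)@[*px,1];return o+d*(z-o[2])/d[2]
def proj(n,P):
    K,R,t,r=cam(n);return cv2.projectPoints(np.array(P,float),r,t,K,None)[0][:,0]
E
```

```text
(no output)
```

View pics/c1.png

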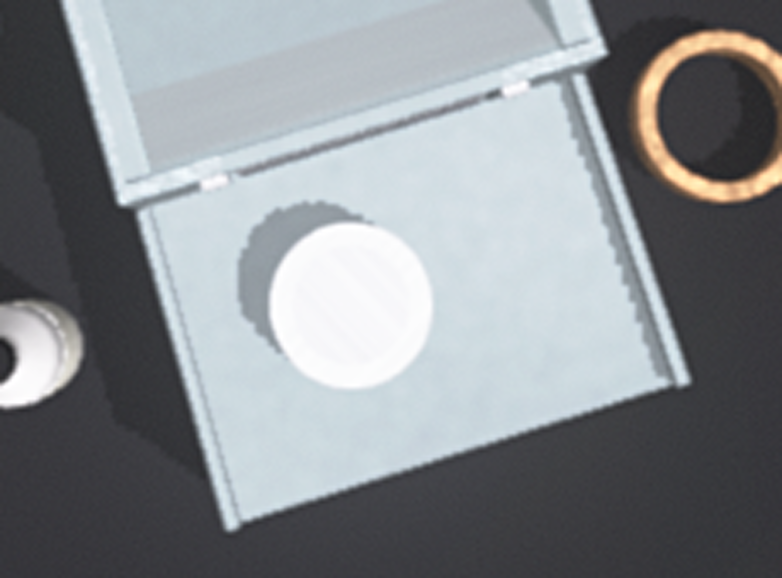

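The crop gives the tin's top centre at (351,305), the shelf's front corners at (230,530) and (690,383), and the roof's front corners at (120,206) and (607,52).

Run:
```python
from h import *
g=lambda u,v:(u/3.4+240-.35,v/3.4+250-.35)
L=back("top",g(230,531),.08);R=back("top",g(690,383),.08)
l=back("top",g(120,206),.142);r=back("top",g(607,52),.142)
bl=back("top",(241,182),.142);br=back("top",(375,143),.142)
T=back("top",g(351,305),.092)
for k in "L R l r bl br T".split():print(k,eval(k).round(4))
print(np.linalg.norm(L-R),np.linalg.norm(l-r))
W=np.array([[-.16,.115],[-.16,-.115],[0,.115],[0,-.115],[.21,.115],[.21,-.115]]);Q=np.array([L,R,l,r,bl,br])[:,:2]
wc=W-W.mean(0);qc=Q-Q.mean(0)
th=np.angle(np.sum((qc@[1,1j])*np.conj(wc@[1,1j])))
Rm=np.array([[np.cos(th),-np.sin(th)],[np.sin(th),np.cos(th)]])
o=Q.mean(0)-Rm@W.mean(0)
print("yaw",np.degrees(th),"o",o,"resid mm",((Q-o)@Rm-W)*1000)
print("tin in box",(T[:2]-o)@Rm)
print("side tin",proj("side",[[*T[:2],.092]]))
for n,p,z in(("bottle",(237,355),.13),("jar",(212,250),.08)):
    print(n,(back("top",p,z)[:2]-o)@Rm)
s=observe();print("tcp in box",(s["tool_pos"][:2]-o)@Rm,(s["eef_rot"][:2].T@Rm).T)
```

```text
L [0.3925 0.0825 0.08  ]
R [ 0.4542 -0.1376  0.08  ]
l [0.5423 0.1257 0.142 ]
r [ 0.6056 -0.0961  0.142 ]
bl [0.748  0.1798 0.142 ]
br [ 0.8081 -0.0389  0.142 ]
T [0.4949 0.0227 0.092 ]
0.22862245893704758 0.2306968899669238
yaw 15.510632384470396 o [0.57574146 0.01478303] resid mm [[ 1.58644912 -0.71582015]
 [ 2.13615242  0.66238177]
 [-2.57164789  0.86069452]
 [-0.83671602  0.17032833]
 [ 0.12979619 -2.10447223]
 [-0.44403382  1.12688776]]
tin in box [-0.07578351  0.0292356 ]
side tin [[388.8988585  257.43606328]]
bottle [-0.0496027   0.19072025]
jar [0.13129838 0.19830099]
tcp in box [-0.16857769  0.65888813] [[-0.79940961  0.60078557 -0.00098429]
 [ 0.60078637  0.79940853 -0.00131519]]
```

```bash
cat >> h.py <<'E'
from scipy.spatial.transform import Rotation as Ro
def tilt(t,yaw=0):
    t=np.radians(t);s,c=np.sin(t),np.cos(t)
    return Ro.from_euler('z',yaw,degrees=True).as_matrix()@np.array([[-c,0,s],[0,1,0],[-s,0,-c]])
def row(p,R):
    s=observe();R0=np.array(s["eef_rot"])
    d=R0.T@(np.array(p)-s["tool_pos"])/.025
    w=Ro.from_matrix(R0.T@R).as_rotvec(degrees=True)/6
    print(np.round(d,2),np.round(w,2))
E
python3 - <<'E'
from h import *
row([.41,.02,.19],tilt(20)); row([.33,.3,.205],tilt(10,10))
E
```

```text
[-14.98 -19.24   0.62] [-0.64 -3.3  -3.53]
[-7.91 -9.99  0.  ] [-0.47 -1.63 -5.22]
```

Emit:
send_rows(
  deltas="-1.2 -1.6 0.05 -0.05 -0.3 -0.3 0.15; -2.4 -3.1 0.1 -0.1 -0.5 -0.6 0.15; -3.6 -4.6 0.15 -0.15 -0.8 -0.9 0.15; -4.8 -6.2 0.2 -0.2 -1.1 -1.2 0.15; -6 -7.7 0.25 -0.25 -1.3 -1.4 0.15; -7.2 -9.2 0.3 -0.3 -1.6 -1.7 0.15; -8.4 -10.8 0.35 -0.35 -1.9 -2 0.15; -9.6 -12.3 0.4 -0.4 -2.1 -2.3 0.15; -10.8 -13.9 0.45 -0.45 -2.4 -2.5 0.15; -12 -15.4 0.5 -0.5 -2.6 -2.8 0.15; -13.2 -17 0.55 -0.55 -2.9 -3.1 0.15; -14 -18 0.6 -0.6 -3.1 -3.3 0.15",
)

```text
t: 1.1
tool_pos: [0.379, 0.1243, 0.1929]
eef_rot: [[-0.946, 0.021, 0.324], [0.021, 1.0, -0.004], [-0.324, 0.004, -0.946]]
wrist_force: [-58.2, -23.7, -17.9]
gripper_width: 0.0402
finger_force: 0.0
```

Run:
```python
from h import *
s=observe();print(s["t"],s["tool_pos"],s["gripper_width"],np.round(s["joint_positions"],1),np.round(s["eef_rot"],3),s["wrist_force"])
row([.42,.02,.13],tilt(20));row([.42,.02,.13],tilt(30))
```

```text
1.1 [0.37900656 0.12432377 0.1929296 ] 0.040206916744435085 [-43.6  11.1  14.3 141.4  30.8  13.3  29.6] [[-0.946  0.021  0.324]
 [ 0.021  1.    -0.004]
 [-0.324  0.004 -0.946]] [-58.16408499 -23.690437   -17.85622241]
[-0.82 -4.15  2.93] [-0.04 -0.18 -0.2 ]
[-0.82 -4.15  2.93] [-0.05 -1.85 -0.2 ]
```

Run:
```python
from h import *
row([.45,.02,.19],tilt(12));row([.44,.02,.17],tilt(12))
```

```text
[-2.74 -4.11  1.05] [-0.02  1.15 -0.21]
[-2.1  -4.12  1.67] [-0.02  1.15 -0.21]
```

Emit:
send_rows(
  deltas="-0.8 -0.8 0.3 0 0.4 0 0.15; -1.6 -1.8 0.6 0 0.8 -0.1 0.15; -2.4 -2.8 0.9 0 1.1 -0.2 0.15; -2.7 -3.7 1.05 0 1.15 -0.2 0.15; -2.7 -4.1 1.05 0 1.15 -0.2 0.15; -2.7 -4.1 1.05 0 1.15 -0.2 0.15",
)

```text
t: 1.6
tool_pos: [0.4511, 0.0145, 0.1889]
eef_rot: [[-0.978, 0.017, 0.208], [0.016, 1.0, -0.005], [-0.208, -0.001, -0.978]]
wrist_force: [0.5, -0.2, 0.4]
gripper_width: 0.0401
finger_force: 0.0
```

Run:
```python
from h import *
s=observe();print(s["t"],s["tool_pos"],np.round(s["joint_positions"],1),np.round(s["wrist_force"],1))
row([.43,.023,.13],tilt(12));row([.43,.023,.079],tilt(12));row([.43,.023,.079],tilt(5))
```

```text
1.6 [0.45109308 0.01445768 0.1889026 ] [ -2.4  16.4  -5.5 129.3   8.8  22.7  73.7] [ 0.5 -0.2  0.4]
[1.32 0.33 2.13] [-0.04 -0.   -0.15]
[1.74 0.33 4.12] [-0.04 -0.   -0.15]
[1.74 0.33 4.12] [-0.03  1.17 -0.16]
```

Emit:
send_rows(
  deltas="0.4 0.1 0.7 0 0 0 0.15; 0.9 0.2 1.4 0 0 -0.1 0.15; 1.3 0.3 2.1 0 0 -0.1 0.15; 1.3 0.3 2.1 0 0 -0.15 0.15",
)

```text
t: 1.93
tool_pos: [0.4264, 0.0267, 0.1341]
eef_rot: [[-0.98, -0.009, 0.199], [-0.011, 1.0, -0.008], [-0.199, -0.01, -0.98]]
wrist_force: [0.0, -1.1, -0.2]
gripper_width: 0.0398
finger_force: 0.0
```

Run:
```python
from h import *
s=observe();print(s["t"],s["tool_pos"],np.round(s["joint_positions"],1),np.round(s["wrist_force"],1))
row([.43,.023,.078],tilt(12))
im=get_image("top");cv2.imwrite("pics/t1.png",cv2.resize(im[180:430,200:480],None,fx=2.4,fy=2.4,interpolation=cv2.INTER_CUBIC))
```

```text
1.9333 [0.42644913 0.02667737 0.13408858] [ 1.000e-01  2.200e+01 -1.260e+01  1.358e+02  3.290e+01  1.360e+01
  4.800e+01] [ 0.  -1.1 -0.2]
[ 0.31 -0.13  2.23] [-0.08 -0.08  0.1 ]
```

View pics/t1.png

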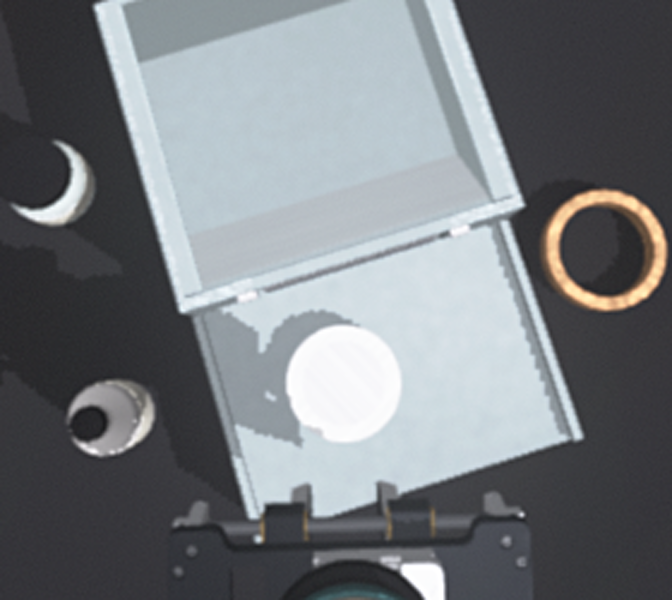

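The fingertips straddle the tin's centre line just behind it, and nothing else has moved. Joint 6 is near its limit, so I'll reduce the tilt while descending and add it back during the push.

Emit:
send_rows(
  deltas="0.1 0 0.5 0 0.5 0 0.15; 0.15 -0.1 1.1 0 0.9 0.1 0.15; 0.25 -0.1 1.7 0 1.1 0.1 0.15; 0.3 -0.1 2.1 0 1.1 0.1 0.15; 0.3 -0.1 2.2 0 1.1 0.1 0.15",
)

```text
t: 2.4
tool_pos: [0.4314, 0.0233, 0.0786]
eef_rot: [[-0.996, 0.002, 0.086], [0.002, 1.0, -0.008], [-0.086, -0.008, -0.996]]
wrist_force: [-0.8, 0.2, -0.0]
gripper_width: 0.0402
finger_force: 0.0
```

Run:
```python
from h import *
s=observe();print(s["t"],s["tool_pos"],np.round(s["joint_positions"],1),np.round(s["wrist_force"],1))
row([.47,.021,.077],tilt(8));row([.505,.020,.077],tilt(12))
```

```text
2.4 [0.43137936 0.02327742 0.07864697] [  1.9  31.  -13.6 131.7  32.3  15.5  49.4] [-0.8  0.2 -0. ]
[-1.53 -0.09  0.2 ] [-0.08 -0.51 -0.01]
[-2.93 -0.12  0.32] [-0.08 -1.18 -0.01]
```

Emit:
send_rows(
  deltas="-0.2 0 0.03 0 0 0 0.15; -0.45 0 0.05 0 -0.1 0 0.15; -0.7 0 0.08 0 -0.2 0 0.15; -0.95 0 0.1 0 -0.3 0 0.15; -1.2 -0.1 0.13 0 -0.4 0 0.15; -1.45 -0.1 0.16 0 -0.5 0 0.15; -1.7 -0.1 0.18 0 -0.6 0 0.15; -1.95 -0.1 0.2 0 -0.7 0 0.15; -2.2 -0.1 0.22 0 -0.8 0 0.15; -2.45 -0.1 0.25 0 -1 0 0.15; -2.7 -0.1 0.27 0 -1.1 0 0.15; -2.9 -0.1 0.3 0 -1.2 0 0.15",
)

```text
t: 3.4
tool_pos: [0.505, 0.0203, 0.079]
eef_rot: [[-0.977, 0.002, 0.213], [0.001, 1.0, -0.008], [-0.213, -0.008, -0.977]]
wrist_force: [-2.3, -0.3, 1.0]
gripper_width: 0.0398
finger_force: 0.9
```

Run:
```python
from h import *
s=observe();print(s["t"],s["tool_pos"],np.round(s["joint_positions"],1),np.round(s["wrist_force"],1))
im=get_image("top");cv2.imwrite("pics/t2.png",cv2.resize(im[180:430,200:480],None,fx=2.4,fy=2.4,interpolation=cv2.INTER_CUBIC))
im=get_image("side");cv2.imwrite("pics/s2.png",cv2.resize(im[170:370,220:460],None,fx=3,fy=3,interpolation=cv2.INTER_CUBIC))
row([.58,.020,.078],tilt(22))
```

```text
3.4 [0.50497587 0.02026115 0.07902951] [  5.   33.2 -16.9 128.2  57.5  13.6  26. ] [-2.3 -0.3  1. ]
[-2.92 -0.01  0.68] [-0.08 -1.62  0.  ]
```

View pics/t2.png

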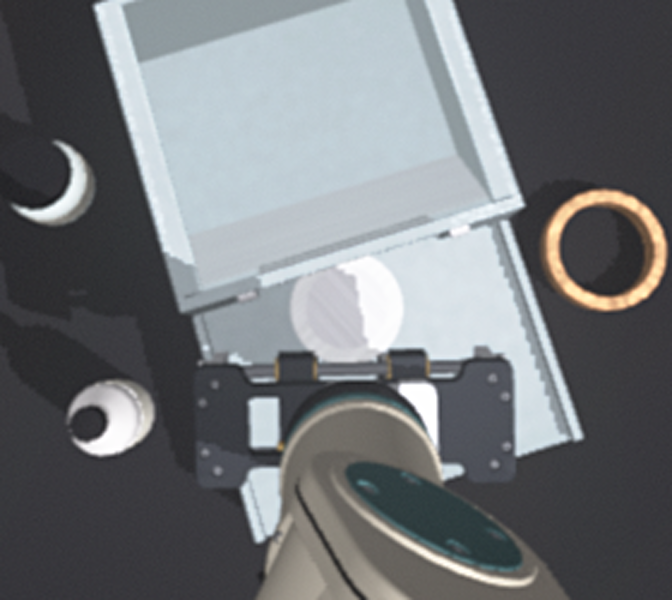

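View pics/s2.png

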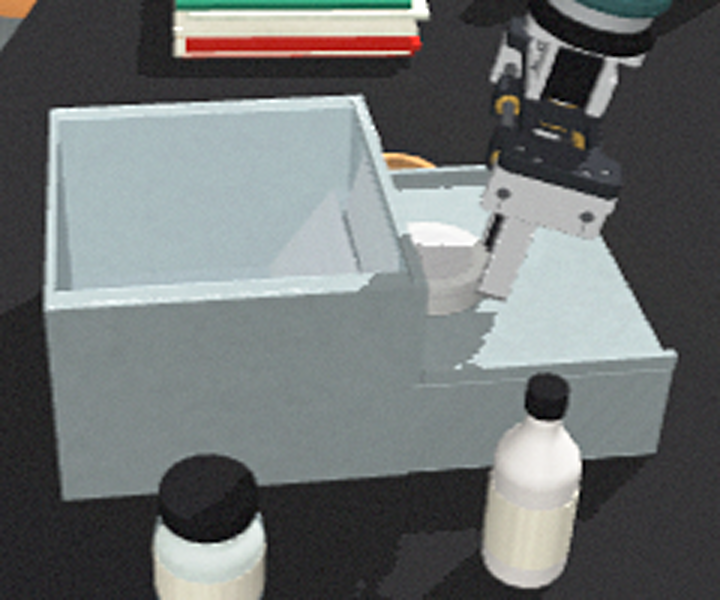

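The tin is nested between the fingertips at the doorway, and the flap is just starting to open. For the last stretch I'll turn the tool to line up with the box and tilt it further, so the fingers clear the lintel.

Run:
```python
from h import *
o=np.array([.5757,.0148]);a=np.radians(15.5);Rm=np.array([[np.cos(a),-np.sin(a)],[np.sin(a),np.cos(a)]])
for b,t,y in(((-.045,.014),13,6),((-.022,.006),16,11),((.004,.002),20,15)):
    row([*(o+Rm@b),.0785],tilt(t,y))
```

```text
[-0.91 -0.16  0.22] [-0.3  -0.12 -0.98]
[-1.86 -0.22  0.43] [-0.53 -0.62 -1.78]
[-2.88 -0.09  0.65] [-0.77 -1.29 -2.4 ]
```

Emit:
send_rows(
  deltas="-0.2 -0.04 0.05 -0.1 0 -0.2 0.15; -0.45 -0.08 0.1 -0.15 -0.05 -0.5 0.15; -0.7 -0.12 0.16 -0.2 -0.1 -0.75 0.15; -0.9 -0.16 0.22 -0.3 -0.15 -1 0.15; -1.15 -0.18 0.27 -0.35 -0.25 -1.2 0.15; -1.4 -0.2 0.32 -0.4 -0.35 -1.4 0.15; -1.6 -0.2 0.38 -0.5 -0.5 -1.6 0.15; -1.85 -0.2 0.43 -0.5 -0.6 -1.8 0.15",
)

```text
t: 4.17
tool_pos: [0.5516, 0.0144, 0.078]
eef_rot: [[-0.944, -0.192, 0.267], [-0.186, 0.981, 0.049], [-0.272, -0.003, -0.962]]
wrist_force: [-1.5, -0.4, 1.0]
gripper_width: 0.0397
finger_force: 0.9
```

Run:
```python
from h import *
o=np.array([.5757,.0148]);a=np.radians(15.5);Rm=np.array([[np.cos(a),-np.sin(a)],[np.sin(a),np.cos(a)]])
s=observe();print(s["t"],(s["tool_pos"][:2]-o)@Rm,s["tool_pos"],np.round(s["joint_positions"],1),np.round(s["wrist_force"],1))
for b,t,y in(((-.004,.002),20,15),((.006,.002),22,15)):
    row([*(o+Rm@b),.079],tilt(t,y))
im=get_image("top");cv2.imwrite("pics/t3.png",cv2.resize(im[180:430,200:480],None,fx=2.4,fy=2.4,interpolation=cv2.INTER_CUBIC))
```

```text
4.1667 [-0.02331746  0.00609769] [0.55160105 0.0144446  0.07796026] [ 14.3  36.3 -25.2 124.5  66.6  14.1  32.5] [-1.5 -0.4  1. ]
[-0.76 -0.1   0.17] [-0.23 -0.71 -0.61]
[-1.15 -0.07  0.28] [-0.24 -1.04 -0.61]
```

View pics/t3.png

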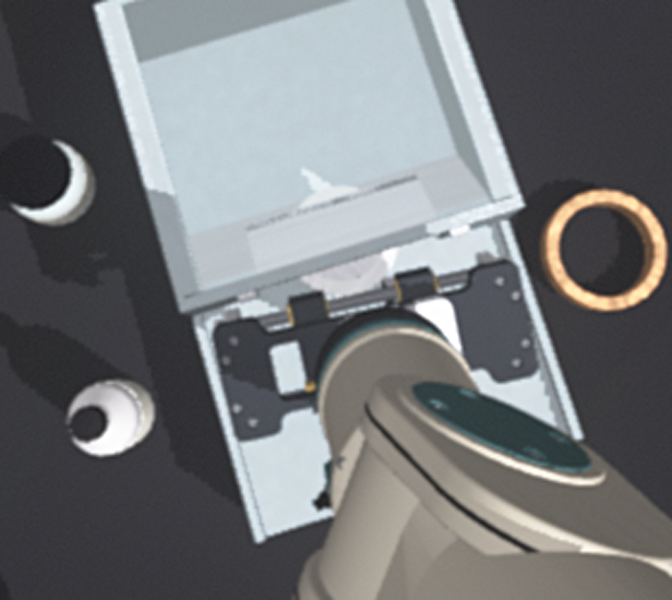

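The flap is open with the tin under it, about level with the sill. I'll push the last 28 mm or so.

Emit:
send_rows(
  deltas="-0.2 -0.03 0.04 -0.05 -0.2 -0.15 0.15; -0.4 -0.05 0.08 -0.1 -0.4 -0.3 0.15; -0.6 -0.07 0.13 -0.15 -0.55 -0.45 0.15; -0.8 -0.08 0.18 -0.2 -0.75 -0.6 0.15; -1 -0.08 0.24 -0.25 -0.9 -0.6 0.15; -1.15 -0.07 0.28 -0.25 -1.05 -0.6 0.15; -1.15 -0.07 0.28 -0.25 -1.05 -0.6 0.15",
)

```text
t: 4.8
tool_pos: [0.5815, 0.0191, 0.0791]
eef_rot: [[-0.895, -0.258, 0.363], [-0.238, 0.966, 0.098], [-0.376, 0.002, -0.927]]
wrist_force: [-1.1, -0.1, 0.1]
gripper_width: 0.0399
finger_force: 0.3
```

Run:
```python
from h import *
o=np.array([.5757,.0148]);a=np.radians(15.5);Rm=np.array([[np.cos(a),-np.sin(a)],[np.sin(a),np.cos(a)]])
s=observe();print(s["t"],(s["tool_pos"][:2]-o)@Rm,s["tool_pos"],np.round(s["joint_positions"],1),np.round(s["wrist_force"],1))
for b,t,y in(((.012,.002),24,15),((-.06,.002),14,15),((-.07,.002),10,10)):
    row([*(o+Rm@b),.08],tilt(t,y))
im=get_image("top");cv2.imwrite("pics/t4.png",cv2.resize(im[180:430,200:480],None,fx=2.4,fy=2.4,interpolation=cv2.INTER_CUBIC))
```

```text
4.8 [0.00676109 0.00254027] [0.58153634 0.01905471 0.0791058 ] [ 21.   39.1 -32.6 125.7  99.6  15.    6.3] [-1.1 -0.1  0.1]
[-0.21 -0.02  0.05] [ 0.01 -0.32 -0.02]
[ 2.46 -0.05 -1.04] [ 0.01  1.35 -0.02]
[ 2.83 -0.05 -1.19] [0.24 2.01 0.79]
```

View pics/t4.png

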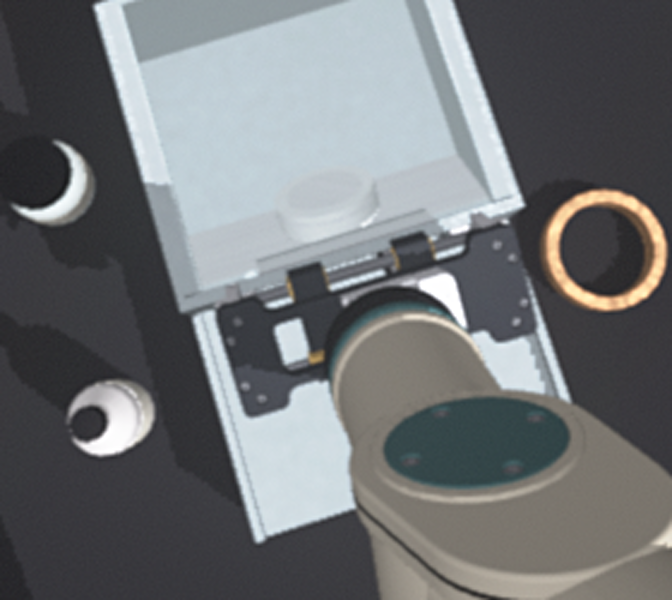

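The tin has tipped over the edge and slid down the chute. I'll back the fingers out.

Emit:
send_rows(
  deltas="0.4 0 -0.17 0 0 0 0.15; 0.8 0 -0.34 0 0.1 0 0.15; 1.2 0 -0.51 0 0.4 0 0.15; 1.6 0 -0.68 0.05 0.8 0.2 0.15; 2 0 -0.85 0.1 1.2 0.4 0.15; 2.4 -0.05 -1.05 0.2 1.6 0.6 0.15; 2.8 -0.05 -1.3 0.25 2 0.8 0.15; 2.9 -0.05 -1.6 0.25 2.2 0.8 0.15; 2.9 -0.05 -2 0.25 2.4 0.8 0.15; 2.9 -0.05 -2.4 0.25 2.4 0.8 0.15; 2.9 -0.05 -2.8 0.25 2.4 0.8 0.15; 2.9 -0.05 -2.8 0.25 2.4 0.8 0.15",
)

```text
t: 5.85
tool_pos: [0.4912, -0.0058, 0.1181]
eef_rot: [[-0.976, -0.173, 0.133], [-0.172, 0.985, 0.021], [-0.135, -0.002, -0.991]]
wrist_force: [-0.2, 0.6, -0.1]
gripper_width: 0.0399
finger_force: 0.0
```

Run:
```python
from h import *
s=observe();print(s["t"],s["tool_pos"],np.round(s["joint_positions"],1),np.round(s["wrist_force"],1))
row([.44,.03,.19],tilt(3))
```

```text
5.85 [ 0.49123044 -0.00576612  0.11808078] [ 29.7  34.7 -46.1 123.5  49.6  32.5  47.9] [-0.2  0.6 -0.1]
[ 1.37  1.76 -3.09] [0.14 0.79 1.66]
```

Emit:
send_rows(
  deltas="0.3 0.3 -0.7 0 0.2 0.3 0.15; 0.6 0.7 -1.4 0 0.4 0.7 0.15; 0.9 1.1 -2.1 0.1 0.6 1.1 0.15; 1.2 1.4 -2.7 0.1 0.8 1.4 0.15; 1.3 1.7 -3 0.1 0.8 1.6 0.15; 1.3 1.7 -3 0.1 0.8 1.6 0.15; 1.3 1.7 -3 0.1 0.8 1.6 0.15; 1.3 1.7 -3 0.1 0.8 1.6 0.15; 1.3 1.7 -3 0.1 0.8 1.6 0.15; 1.3 1.7 -3 0.1 0.8 1.6 0.15; 1.3 1.7 -3 0.1 0.8 1.6 0.15; 1.3 1.7 -3 0.1 0.8 1.6 0.15",
)

```text
t: 6.85
tool_pos: [0.4425, 0.0286, 0.1863]
eef_rot: [[-0.999, -0.006, 0.05], [-0.006, 1.0, 0.003], [-0.05, 0.003, -0.999]]
wrist_force: [-0.6, -0.5, -0.0]
gripper_width: 0.0398
finger_force: 0.0
```

Run:
```python
from h import *
s=observe();print(s["t"],s["tool_pos"],np.round(s["joint_positions"],1),np.round(s["wrist_force"],1),abs(np.array(s["dq"])).max())
a=get_image("top")[140:420,200:480];b=get_image("side")[180:380,220:460]
f=cv2.resize(a,(400,400),interpolation=3);g=cv2.resize(b,(400,333),interpolation=3)
c=np.zeros((400,800,3),np.uint8);c[:,:400]=f;c[:333,400:]=g;cv2.imwrite("pics/f.png",c)
```

```text
6.85 [0.44249351 0.02857924 0.18633328] [ 31.   27.3 -53.6 121.3  33.4  43.8  46.6] [-0.6 -0.5 -0. ] 0.18222322138322422
```

View pics/f.png

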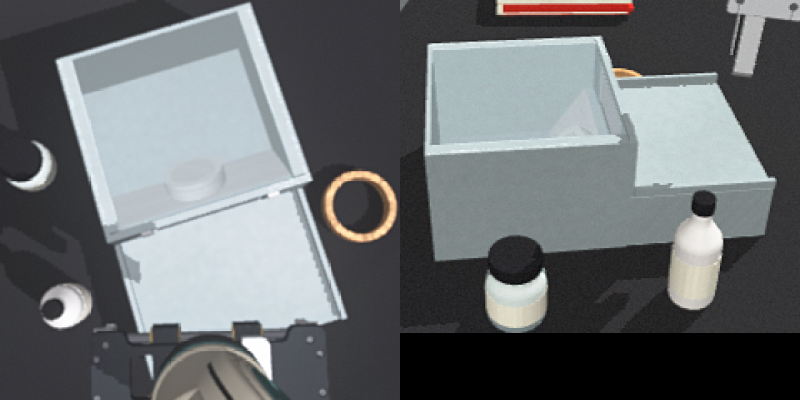

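Run:
```python
from h import *
o=np.array([.5757,.0148]);a=np.radians(15.5);Rm=np.array([[np.cos(a),-np.sin(a)],[np.sin(a),np.cos(a)]])
print((back("top",(337,266),.042)[:2]-o)@Rm)
w=lambda b,z:[*(o+Rm@b),z]
print(proj("top",[w((.047,.0),.042),w((.033,0),.075)]))
a0=cv2.imread("pics/top0.png")[255:310,260:430];a1=get_image("top")[255:310,260:430]
cv2.imwrite("pics/g.png",cv2.resize(np.vstack([a0,a1]),None,fx=4.5,fy=4.5,interpolation=3))
```

```text
[0.04704885 0.00039169]
[[337.21855678 265.9618528 ]
 [339.89802316 271.1746535 ]]
```

View pics/g.png

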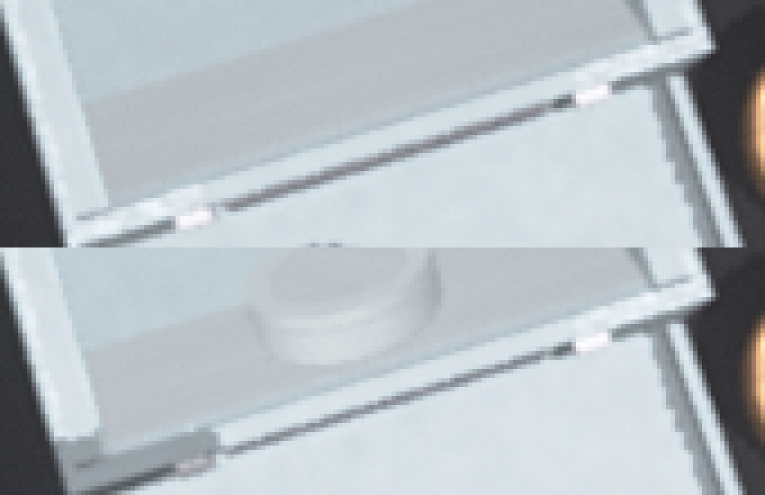

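The tin's centre measures 47 mm inside the doorway, which is where it should rest leaning on the chute. The flap looks shut, as it did at the start, and the bystanders haven't moved.

```bash
python3 -c "
from rig import *
print(sign_off())"
```

```text
the job is handed in; nothing more can be done
None
```

The tin was pushed in through the flap and dropped down the chute, the flap looks fully shut, the bottle, jar and tape roll were not touched, and the job is handed in at about 7 s; early on, the arm ran up against two joint limits in free air (58 N wrist reading) before I backed it off.

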